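# Load a printing block against the head-stop switch of a proof press

## Task

Load the longest of the three printing blocks onto the tilted bed of the proof press: keeping hold of it, lay it flat on the open bed, lengthways up the slope and clear of the switch lever, and then slide it down the slope, square and central, until its lower end is fully home against the head stop and holds the hinged lever pressed in. Feel for the stop gently so as not to shove it out of its setting; let go of the block there and leave everything else on the table where it is.

Things in the scene. Friction and masses are not known exactly. Their poses are not given: they have to be found in the camera images.
- block_long_mid (a point): Centre (half-way up) of the longest printing block: dark wood, dark metal face on top, 150 long (its x axis) x 40 wide (y) x 30 high (z) mm, 0.32 to 0.52 kg. Loose, flat on the table at the start; both ends alike. The three blocks differ only in length and may lie in any of three places.
- block_medium_mid (a point): Centre of the second block, 115 x 40 x 30 mm. Not to be moved.
- block_short_mid (a point): Centre of the third block, 80 x 40 x 30 mm. Not to be moved.
- bed_mid (a point): Middle of the flat steel bed of the proof press, on its surface. Bed 270 mm long, 160 mm wide, sloping at 24 degrees, low end towards the robot. Axes: x up the slope along the bed, y across it (level), z square to the bed, upward. Surface z = 0, from x = -135 to +135 mm; open above from x = -85 to +130 mm. A block does not slide down it by itself.
- stop_zone (a point): Fixed mark on the bed surface at x = -100, y = 0 mm in bed axes (axes as bed_mid). The aluminium head stop, 110 mm wide, 36 high, stands near it across the bed, clamped where the last job left it: its face, which looks up the slope, is 15 mm or less up or down the slope from this mark, different each time and not reported: to be found by touch. Its clamp slips if pushed with over 18 N.
- switch_lever (a joint): Steel switch lever in the middle of the head stop: plate 22 mm wide, 41 long, hinged 6 mm above the bed in the stop's face. Rad: 0 free, leaning 0.42 rad out of the face up the slope (11 mm proud at 30 mm height, the block's upper edge); 0.42 pressed flush, as by a block fully home. A light spring resists with 0.6 to 1.5 N at that edge; the block's weight and friction hold it in.
- press: The whole press, fixed, base 320 x 180 mm; origin on the table, 115 mm straight below the bed's middle; x level, towards the bed's high end. A rubber impression roller, 60 mm in diameter, crosses the high end between side cheeks: axis at x = 165 mm, z = 50 mm in bed axes. 
- ink_tin: Steel ink tin, 72 mm diameter, 50 mm high; origin under its centre. Bystander.
- ink_roller: Hand ink roller, 210 mm long, rubber roller 44 mm in diameter; origin on the table under the rubber roller. Bystander.
- bar_stack: Plain light wooden bar 45 x 120 x 30 mm, no metal face; origin under its centre. Bystander.
There are look-alikes about, which are no part of the job. What is shaped like the part that bears block_long_mid but blue is not meant.

How it is judged:
By the outcome, as a careful person would: the job done as asked, in the order asked, and still so for the second after the job is handed in, with the robot touching nothing.
It also fails if it takes over 48 s, if anything falls off the work surface, if the arm or the gripper's body presses on something with over 40 N, if the wrist force passes 120 N, or if a joint passes its speed limit or range.

## Robot

A 6-joint arm with a two-finger parallel gripper is mounted at the origin on the work surface. World frame = base frame: x ahead of the robot, y to its left, z up, the work surface at z = 0. Lengths are in m, angles in degrees, forces in N, time in s.
With the tool pointing down it reaches from about 0.25 to 0.725 m from the base axis. Payload 9.7 kg.
Tool frame: the origin (TCP) lies at the centre of the arm's flange, where the gripper is bolted on; the fingertips stand 173 mm ahead of it and the grasp point (between the pads) lies 155 mm ahead of it; z points along the fingers, y is the line along which they close (so a half turn about z gives the same grasp; the last joint's range is limited). The gripper opens to 85 mm and grips with 20 to 120 N. Pads are 22 mm wide; open, the fingers measure 114 mm over their backs; the gripper's body (76 mm by 85 mm) begins 54 mm behind the grasp point. The pads swing forward as they close: fully open they stand 13 mm farther back than shut.
Start: joints at [71.562, 4.979, 10.078, 95.1, 0, 90], TCP at [0.174, 0.522, 0.405] pointing down, gripper open.
Joint ranges: [-179.16, 179.16], [-48.56, 103.87], [-65.8, 70.77], [-126.05, 130.52], [-82.76, 87.17], [-180, 180]. Speed limits (degrees/s): [127.2, 127.2, 147.25, 180, 180, 180].

## Interface

Orientations are given as [roll, pitch, yaw] about the fixed x, y, z axes, in that order (R = Rz(yaw) Ry(pitch) Rx(roll)).
In Python, from workcell import monitor, camera, get_calibration, bot gives the robot as it stands.
- The arm moves only by the tool carry_out, never from a script. Its argument "targets" is text: rows parted by semicolons, each of 7 numbers parted by spaces: the shift along the tool's x, y, z in units of 0.04 m (1.0 is 0.04 m), then the turn, a rotation vector about the tool's x, y, z in units of 0.1 rad (1.0 is 0.1 rad), then the opening, from -1 (shut) to 1 (fully open), so that 0 is half open. A call has exactly 8 rows; each row shifts and turns the commanded pose from where the row before left it, along the tool's axes as they then stand; what a row does not reach is not made up. A row lasts 1/12 s, in which the tool goes at most 41.7 mm and 7.16 degrees, less where a joint would pass 70% of its speed; a pose out of reach is approached as far as the arm can. A call with a number of a shift or a turn outside -1 to 1 is refused whole. A call with a gripper value outside its range is refused whole. The fingers move at their own pace and stop on an object; "newtons" is the grip in N (left out, the last holds). Time passes only in rows, so rows that do not move let the fingers close, or fill a call up. It gives the time, the measured TCP pose, the force, the opening and the grip force at its end, in the units of the state.
- monitor.get_obs(): the state, without advancing time (a new reading comes with each control period).
- camera(name): name is "scene" or "top"; returns the picture (384x512x3 uint8, red, green, blue); there is no depth.
- get_calibration(name): a dict with "fx", "fy", "cx", "cy" (pixels), "view" (4x4, takes a point from world to camera coordinates). Camera axes: x right, y down, z forward; pixel columns grow to the right and rows downward; lengths in m; the calibration is good to about 2 mm. A picture is of the moment at which its call begins. get_calibration takes no time and is no camera call.
- bot.job_done(): hands the job in; it is judged then, once.
The state is a dict: "time": time; "q": joint angles; "qd": joint speeds; "joint_efforts": joint torques, N m; "ee_pos": TCP position; "tcp_rot": TCP orientation; "wrist_force": force on the tool from outside, world axes, zero at the start; "torque": the same for the moment, N m; "opening": finger opening in m; "grasp_force": force on a finger pad.
Only numpy, scipy, OpenCV 4.12 (cv2) and the standard library are available. Lean on these libraries where they do the work, as an engineer would, in place of code of your own. Each camera call takes 0.05 s, during which the arm holds its last target. There are 200 camera calls.

## Working session

There is one attempt and no reset: what is moved stays moved. The work goes in short steps, Python scripts to look and compute and a tool call to move; the robot and the scene stay as the last step left them, time stands still between calls to the robot, and variables do not carry over. Pictures are saved under pics/ and viewed, at most 10 in all, crops included, and the job is handed in when it is done.

Besides the shell and the picture viewer there is one more tool, called after ">>>" by a JSON object that holds its "api" and its "payload". carry_out: Moves the arm, as the interface text tells. Shifts and turns lie within -1 to 1; 1 stands for 0.04 m of shift or 0.1 rad of turn. Its arguments: {"type":"object","properties":{"targets":{"type":"string"},"newtons":{"type":"number"}},"required":["targets"]}

```bash
mkdir -p pics; ls; python3 - <<'E'
from workcell import monitor,camera,get_calibration
import cv2,numpy as np
for n in("scene","top"):
    im=camera(n);np.save(f"pics/{n}.npy",im);cv2.imwrite(f"pics/{n}0.png",cv2.resize(im[:,:,::-1],(800,600),interpolation=cv2.INTER_CUBIC))
    c=get_calibration(n);print(n,c["fx"],c["fy"],c["cx"],c["cy"]);print(np.round(c["view"],4).tolist())
print(monitor.get_obs())
E
```

```text
pics
scene 429.94595002540336 429.94595002540336 258.67808629536734 194.875534536874
[[0.593, 0.8052, 0.0051, -0.3562], [0.5394, -0.3925, -0.745, -0.2083], [-0.5979, 0.4445, -0.667, 1.4877], [0.0, 0.0, 0.0, 1.0]]
top 365.228318678719 365.228318678719 255.0459161042886 191.56218720548347
[[-0.0124, -0.9994, -0.0313, 0.0645], [-0.9924, 0.0161, -0.1221, 0.5344], [0.1225, 0.0295, -0.992, 0.8865], [0.0, 0.0, 0.0, 1.0]]
{'time': 0.1, 'q': array([7.15618525e+01, 5.00749919e+00, 1.00386377e+01, 9.51010276e+01,
       4.30861722e-04, 8.99988293e+01]), 'qd': array([-0.0436526 , -0.10816313,  0.07554674,  0.01777973,  0.00344096,
       -0.08601445]), 'joint_efforts': array([-2.01196685e-04, -5.21563339e+01,  4.65651834e+01,  1.60411117e-02,
        2.32894587e-05,  1.07198832e-05]), 'ee_pos': array([0.17395109, 0.52175883, 0.40405497]), 'tcp_rot': array([-1.79930111e+02, -4.32289367e-04,  1.61563023e+02]), 'wrist_force': array([ 0.93234502,  0.26853168, -0.43433394]), 'torque': array([ 0.01146138, -0.01037298, -0.00397104]), 'grasp_force': 0.0, 'opening': 0.08561330077837091}
```

View pics/scene0.png

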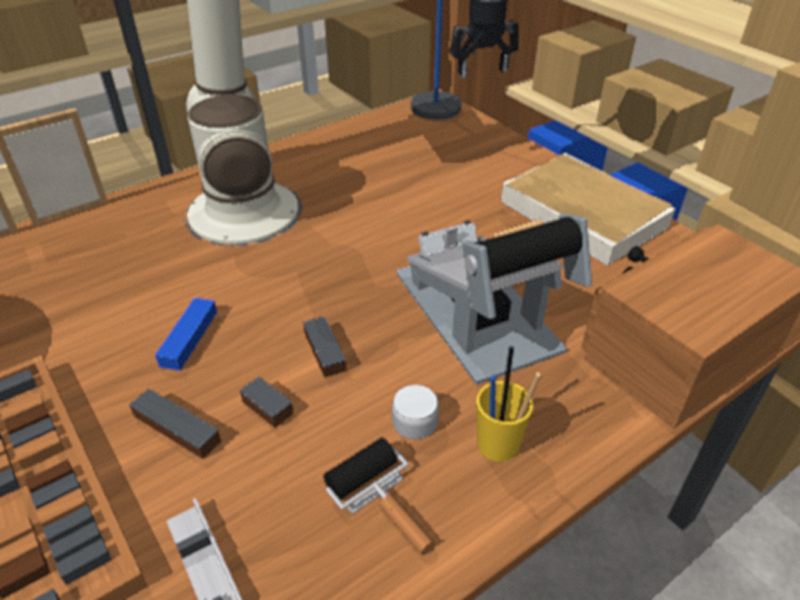

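View pics/top0.png

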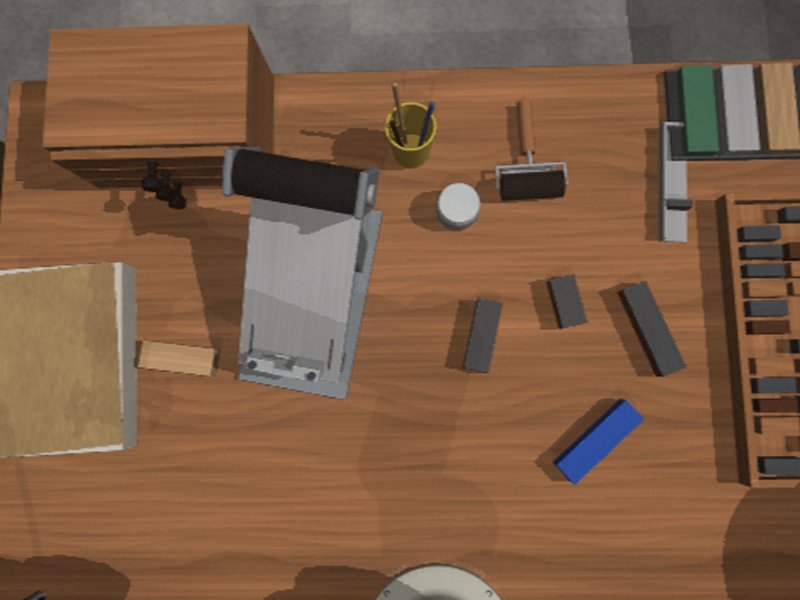

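The scene view shows the press at (500,290) and three dark blocks. In the top view these sit at (483,336), (568,301) and (653,328). Possible confusions are the medium block (483,336), the short block (568,301), the blue bar (598,441) and the type in the rack (765,385). I choose the dark block at (653,328), which is the longest.

```bash
cat > h.py <<'E'
import numpy as np,cv2
from workcell import monitor,camera,get_calibration
from scipy.spatial.transform import Rotation as R
def ray(n,u,v):
    c=get_calibration(n);V=c["view"];d=V[:3,:3].T@np.array([(u-c["cx"])/c["fx"],(v-c["cy"])/c["fy"],1])
    return -V[:3,:3].T@V[:3,3],d
def onz(n,u,v,z):
    o,d=ray(n,u,v);return o+d*(z-o[2])/d[2]
def onplane(n,u,v,p,nn):
    o,d=ray(n,u,v);return o+d*(np.dot(np.array(p)-o,nn)/np.dot(d,nn))
def proj(n,P):
    c=get_calibration(n);p=c["view"][:3,:3]@np.array(P)+c["view"][:3,3]
    return c["fx"]*p[0]/p[2]+c["cx"],c["fy"]*p[1]/p[2]+c["cy"]
E
python3 - <<'E'
from h import *
im=np.load("pics/top.npy");h=im.astype(int)
m=((h.max(2)<95)&(h.max(2)-h.min(2)<22)).astype(np.uint8)
m[:, :290]=0;m[:170]=0;m[250:]=0;m[:,450:]=0
m=cv2.morphologyEx(m,cv2.MORPH_OPEN,np.ones((3,3)))
for c in cv2.findContours(m,0,2)[0]:
    if cv2.contourArea(c)<150: continue
    b=cv2.boxPoints(cv2.minAreaRect(c));P=np.array([onz("top",u,v,.03)[:2] for u,v in b])
    print(b.mean(0).round(1),P.mean(0).round(4),[np.linalg.norm(P[i]-P[i-1]).round(3) for i in(1,2)],[np.degrees(np.arctan2(*(P[i]-P[i-1])[::-1])).round(1) for i in (1,2)])
a=cv2.resize(im[85:260,140:250],None,fx=3.4,fy=3.4,interpolation=2)
b=cv2.resize(im[170:250,370:450],(400,400),interpolation=2)
o=np.zeros((595,800,3),np.uint8);o[:a.shape[0],:a.shape[1]]=a;o[:400,390:790]=b
cv2.imwrite("pics/c1.png",o[:,:,::-1])
s=np.load("pics/scene.npy")[135:245,250:380]
cv2.imwrite("pics/c2.png",cv2.resize(s,None,fx=5.4,fy=5.4,interpolation=2)[:,:,::-1][:600])
E
```

```text
[308.5 214.3] [ 0.4768 -0.0761] [np.float64(0.114), np.float64(0.04)] [np.float64(-13.4), np.float64(-103.0)]
[417.6 210.1] [ 0.4836 -0.3455] [np.float64(0.048), np.float64(0.149)] [np.float64(-67.7), np.float64(-160.7)]
[363.1 192.4] [ 0.5295 -0.2138] [np.float64(0.041), np.float64(0.079)] [np.float64(-75.9), np.float64(-168.1)]
```

View pics/c1.png

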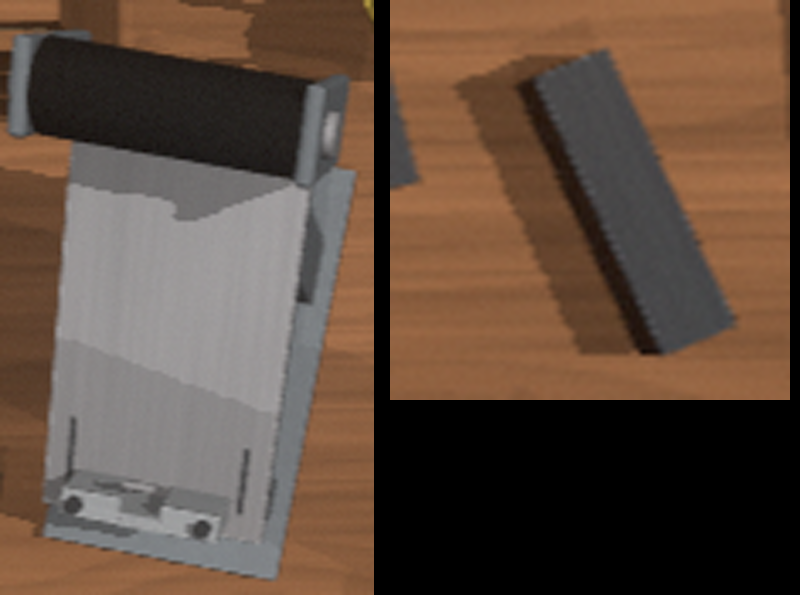

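View pics/c2.png

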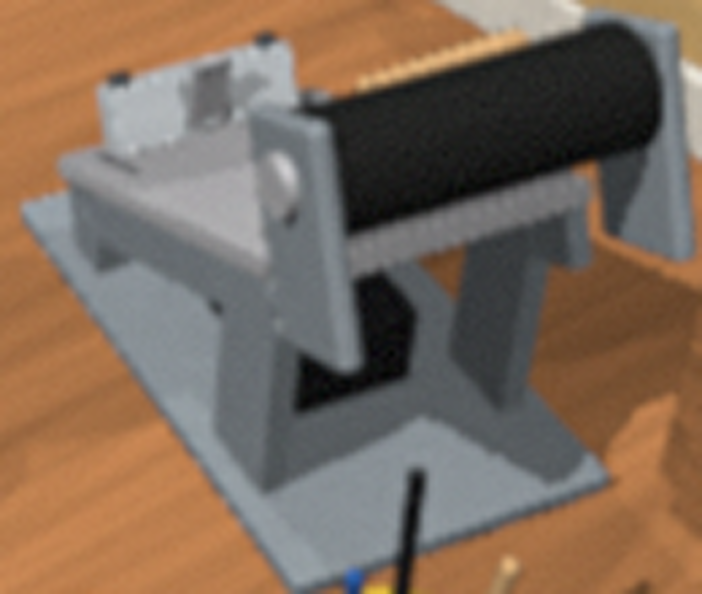

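The crop confirms the chosen block: it is the longest, dark and plain-faced, with its top face at (540..735, 50..354). The press crops show the base plate and bed corners, with the stop and lever at the low end.

```bash
python3 - <<'E'
from h import *
t=lambda x,y:(140+x/3.4,85+y/3.4)
s=lambda x,y:(250+x/5.4,135+y/5.4)
P=np.array([onz("top",370+(x-390)/5-.5+.1,170+y/5-.4,.03)[:2] for x,y in((540,82),(607,50),(735,324),(662,354))])
print("block",P.mean(0).round(4),[np.linalg.norm(P[i]-P[i-1]).round(3) for i in(1,2,3,0)],np.degrees(np.arctan2(*(P[1]-P[2])[::-1])),np.degrees(np.arctan2(*(P[0]-P[3])[::-1])))
tb=[onz("top",*t(x,y),.008)[:2] for x,y in((45,537),(275,579),(355,170))]
sb=[onz("scene",*s(x,y),.008)[:2] for x,y in((22,207),(295,590),(612,480))]
print("base top LL,LR,HR",np.round(tb,4).tolist(),"c",(tb[0]+tb[2])/2)
print("base scn LR,HR,HL",np.round(sb,4).tolist(),"c",(sb[0]+sb[2])/2)
for a,b in((tb[1],tb[2]),(sb[0],sb[1])): d=b-a;print(np.linalg.norm(d),np.degrees(np.arctan2(d[1],d[0])))
for a,b in((tb[1],tb[0]),(sb[1],sb[2])): d=b-a;print(np.linalg.norm(d),np.degrees(np.arctan2(d[1],d[0]))-90)
lo=[onz("top",*t(x,y),.060)[:2] for x,y in((43,502),(266,541))]+[onz("scene",*s(60,163),.060)[:2]]
print("bed low L,R,Rscn",np.round(lo,4).tolist())
E
```

```text
block [ 0.4835 -0.3484] [np.float64(0.038), np.float64(0.147), np.float64(0.039), np.float64(0.145)] 21.231993242389603 20.62762748344181
base top LL,LR,HR [[0.4098, 0.3208], [0.3766, 0.1465], [0.6896, 0.0838]] c [0.54965976 0.2023301 ]
base scn LR,HR,HL [[0.38, 0.1449], [0.6909, 0.0802], [0.7289, 0.2563]] c [0.5544802  0.20061298]
0.31922052309122584 -11.327329511864102
0.3174758886668499 -11.754009263862361
0.17745319566821818 -10.778963906810787
0.18020039027892623 -12.190843339223548
bed low L,R,Rscn [[0.4353, 0.3067], [0.4058, 0.1464], [0.4135, 0.1464]]
```

Rotate first (this checks the sign of joint 6), then move across.

>>> {"api": "carry_out", "payload": {"targets": "0 0 0 0 0 -0.86 1;0 0 0 0 0 -0.86 1;0 0 0 0 0 -0.86 1;0 0 0 0 0 -0.86 1;0 0 0 0 0 -0.86 1;0 0 0 0 0 -0.86 1;0 0 0 0 0 -0.86 1;0 0 0 0 0 -0.86 1"}}

```text
time: 0.77
ee_pos: [0.1739, 0.5218, 0.4043]
tcp_rot: [-180.0, -0.0, -158.8]
wrist_force: [-0.2, -0.9, -0.3]
opening: 0.0851
grasp_force: 0.0
```

```bash
python3 - <<'E'
from h import *
o=monitor.get_obs();print(o["q"].round(1),o["ee_pos"],o["tcp_rot"])
# stop: top edge of the stop's face in both pictures, bed plane z=36mm
yaw=np.radians(-11.5);c=np.array([.552,.201,.115])
ex=R.from_euler('z',yaw).apply([np.cos(np.radians(24)),0,np.sin(np.radians(24))]);ey=R.from_euler('z',yaw).apply([0,1,0]);ez=np.cross(ex,ey)
for n,px,h in(("top",[(140+x/3.4,85+y/3.4) for x,y in((75,470),(228,494),(62,487),(220,513))],.036),("scene",[(250+x/5.4,135+y/5.4) for x,y in((100,88),(290,42))],.036),("scene",[(250+x/5.4,135+y/5.4) for x,y in((107,150),(295,103))],.0)):
    for u,v in px:
        p=onplane(n,u,v,c+h*ez,ez)-c;print(n,np.round([u,v],1),"bed x,y",round(p@ex,4),round(p@ey,4))
E
```

```text
[71.6  5.  10.1 95.1 -0.  50.3] [0.17394382 0.52176893 0.40427966] [-1.79965899e+02 -2.71023259e-02 -1.58775334e+02]
top [162.1 223.2] bed x,y -0.1022 0.0492
top [207.1 230.3] bed x,y -0.0982 -0.0571
top [158.2 228.2] bed x,y -0.1165 0.0572
top [204.7 235.9] bed x,y -0.1131 -0.0534
scene [268.5 151.3] bed x,y -0.1339 -0.0518
scene [303.7 142.8] bed x,y -0.1222 0.0598
scene [269.8 162.8] bed x,y -0.1377 -0.0522
scene [304.6 154.1] bed x,y -0.1265 0.06
```

>>> {"api": "carry_out", "payload": {"targets": "0.02 -0.96 0 0 0 0 1;0.02 -0.96 0 0 0 0 1;0.02 -0.96 0 0 0 0 1;0.02 -0.96 0 0 0 0 1;0.02 -0.96 0 0 0 0 1;0.02 -0.96 0 0 0 0 1;0.02 -0.96 0 0 0 0 1;0.02 -0.96 0 0 0 0 1"}}

```text
time: 1.43
ee_pos: [0.2779, 0.2309, 0.4045]
tcp_rot: [-180.0, 0.0, -159.0]
wrist_force: [-0.1, 0.1, -0.2]
opening: 0.0853
grasp_force: 0.0
```

>>> {"api": "carry_out", "payload": {"targets": "0.02 -0.96 0 0 0 0 1;0.02 -0.96 0 0 0 0 1;0.02 -0.96 0 0 0 0 1;0.02 -0.96 0 0 0 0 1;0.02 -0.96 0 0 0 0 1;0.02 -0.96 0 0 0 0 1;0.02 -0.96 0 0 0 0 1;0.02 -0.96 0 0 0 0 1"}}

```text
time: 2.1
ee_pos: [0.3819, -0.0586, 0.4046]
tcp_rot: [-180.0, 0.0, -159.0]
wrist_force: [0.6, 1.0, 0.4]
opening: 0.0856
grasp_force: 0.0
```

>>> {"api": "carry_out", "payload": {"targets": "0.02 -0.9 0 0 0 0 1;0.02 -0.9 0 0 0 0 1;0.02 -0.9 0 0 0 0 1;0.02 -0.9 0 0 0 0 1;0.02 -0.9 0.2 0 0 0 1;0.02 -0.9 0.5 0 0 0 1;0.02 -0.7 0.7 0 0 0 1;0 -0.5 0.7 0 0 0 1"}}

```text
time: 2.77
ee_pos: [0.4716, -0.3075, 0.3193]
tcp_rot: [-180.0, 0.0, -159.1]
wrist_force: [0.5, -0.5, 0.3]
opening: 0.0854
grasp_force: 0.0
```

```bash
cat >> h.py <<'E'
def tri(a,b):
    o1,d1=ray("top",*a);o2,d2=ray("scene",*b)
    A=np.c_[d1,-d2];s=np.linalg.lstsq(A,o2-o1,rcond=None)[0];p,q=o1+s[0]*d1,o2+s[1]*d2
    return (p+q)/2,np.linalg.norm(p-q)
E
python3 - <<'E'
from h import *
o=monitor.get_obs();print(o["q"].round(1),o["ee_pos"],o["tcp_rot"])
T=lambda x,y:(140+x/3.4,85+y/3.4)
S=lambda x,y:(250+x/5.4,135+y/5.4)
for k,a,b in(("stop top R",(220,513),(100,88)),("stop top L",(62,487),(290,42)),("stop topR alt",(228,494),(100,88)),("stop top L alt",(75,470),(290,42)),("bed low R",(266,541),(60,163)),("base LR",(275,579),(22,207)),("base HR",(355,170),(295,590))):
    p,e=tri(T(*a),S(*b));print(k,p.round(4),round(e,4))
im=camera("top");h=im.astype(int)
a=cv2.resize(im[150:270,350:470],(600,600),interpolation=2);cv2.imwrite("pics/c3.png",a[:,:,::-1])
E
```

```text
[-33.1   5.9   1.6  85.7  -0.  -54. ] [ 0.47164317 -0.30753536  0.31931388] [-1.79958961e+02  1.35609356e-02 -1.59105760e+02]
stop top R [0.424  0.1685 0.1077] 0.0064
stop top L [0.4447 0.2805 0.1025] 0.0001
stop topR alt [0.4359 0.1605 0.1183] 0.0085
stop top L alt [0.456  0.2691 0.1134] 0.0009
bed low R [0.4068 0.1489 0.0543] 0.0041
base LR [0.3765 0.1471 0.0046] 0.0005
base HR [0.6897 0.083  0.0053] 0.0023
```

View pics/c3.png

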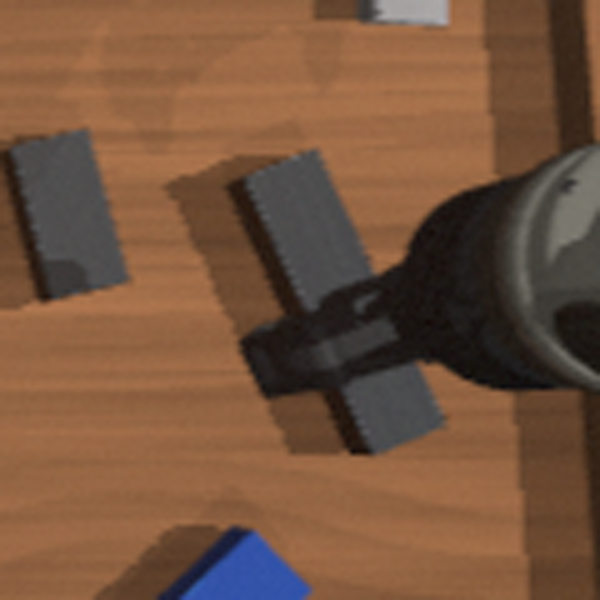

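The crop shows the block under the open fingers, with its top face from (245,185) to (442,422). The gripper needs to go about 42 mm along -y of the tool.

>>> {"api": "carry_out", "payload": {"targets": "0.08 -0.52 0 0 0 0 1;0 -0.53 0 0 0 0 1;0 0 0.6 0 0 0 1;0 0 0.7 0 0 0 1;0 0 0.7 0 0 0 1;0 0 0.7 0 0 0 1;0 0 0.6 0 0 0 1;0 0 0.25 0 0 0 1"}}

```text
time: 3.48
ee_pos: [0.4823, -0.3445, 0.1746]
tcp_rot: [179.7, -0.2, -159.0]
wrist_force: [-0.9, 0.4, -0.0]
opening: 0.0854
grasp_force: 0.0
```

>>> {"api": "carry_out", "payload": {"targets": "0 0 0 0 0 0 -0.2;0 0 0 0 0 0 -0.2;0 0 0 0 0 0 -0.2;0 0 0 0 0 0 -0.2;0 0 0 0 0 0 -0.2;0 0 0 0 0 0 -0.2;0 0 0 0 0 0 -0.2;0 0 0 0 0 0 -0.2", "newtons": 40}}

```text
time: 4.15
ee_pos: [0.4841, -0.346, 0.1813]
tcp_rot: [-179.8, 0.1, -159.0]
wrist_force: [0.3, -2.1, 6.9]
opening: 0.039
grasp_force: 42.1
```

>>> {"api": "carry_out", "payload": {"targets": "0 0 -0.1 0 0 0 -0.2;0 0 -0.2 0 0 0 -0.2;0 0 -0.4 0 0 0 -0.2;0 0 -0.7 0 0 0 -0.2;0 0 -0.9 0 0 0 -0.2;0 0 -0.9 0 0 0 -0.2;0 0 -0.9 0 0 0 -0.2;0 0 -0.5 0 0 0 -0.2"}}

```text
time: 4.82
ee_pos: [0.4831, -0.345, 0.3679]
tcp_rot: [-179.8, 0.1, -159.0]
wrist_force: [0.2, 0.3, -3.7]
opening: 0.0392
grasp_force: 41.4
```

>>> {"api": "carry_out", "payload": {"targets": "0 0 0 0 0 0 -0.2;0 0 0 0 0 0 -0.2;0 0 0 0 0 0 -0.2;0 0 0 0 0 0 -0.2;0 0 0 0 0 0 -0.2;0 0 0 0 0 0 -0.2;0 0 0 0 0 0 -0.2;0 0 0 0 0 0 -0.2"}}

```text
time: 5.48
ee_pos: [0.4833, -0.3453, 0.3623]
tcp_rot: [180.0, -0.0, -159.0]
wrist_force: [-0.0, 0.3, -3.4]
opening: 0.0395
grasp_force: 41.3
```

```bash
python3 - <<'E'
from h import *
o=monitor.get_obs();print({k:np.round(v,3) for k,v in o.items()})
im=camera("top");s=camera("scene")
a=np.hstack([im[120:280,350:512],s[100:260,60:222]])
cv2.imwrite("pics/c4.png",cv2.resize(a,None,fx=2.45,fy=2.45,interpolation=2)[:,:,::-1])
E
```

```text
{'time': np.float64(5.483), 'q': array([-35.544,  10.434,  11.419,  91.022,  -0.   , -56.529]), 'qd': array([-0.069, -0.051,  0.219,  0.124,  0.093, -0.061]), 'joint_efforts': array([ 3.0000e-03, -6.0401e+01,  4.8607e+01,  1.2000e-02, -5.0000e-03,
        0.0000e+00]), 'ee_pos': array([ 0.483, -0.345,  0.362]), 'tcp_rot': array([ 1.79969e+02, -2.10000e-02, -1.59015e+02]), 'wrist_force': array([-0.04 ,  0.259, -3.369]), 'torque': array([-0.016, -0.027,  0.005]), 'grasp_force': np.float64(41.3), 'opening': np.float64(0.04)}
```

View pics/c4.png

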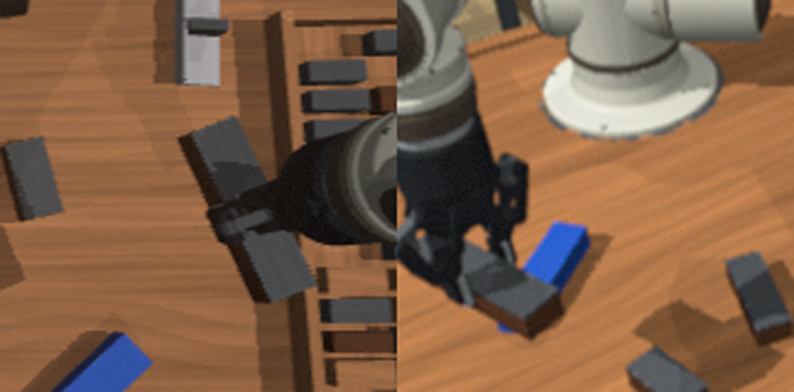

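The block is held level, with its top-face centre at (250,210) in the left crop. Next: yaw to the bed, cross over, then tilt.

>>> {"api": "carry_out", "payload": {"targets": "0 0 0 0 0 0.71 -0.2;0 0 0 0 0 0.71 -0.2;0 0 0 0 0 0.71 -0.2;0 0 0 0 0 0.71 -0.2;0 0 0 0 0 0.71 -0.2;0 0 0 0 0 0.71 -0.2;0 0 0 0 0 0.71 -0.2;0 0 0 0 0 0.7 -0.2"}}

```text
time: 6.25
ee_pos: [0.4833, -0.3453, 0.3627]
tcp_rot: [-180.0, 0.0, 168.3]
wrist_force: [-0.4, 1.0, -5.1]
opening: 0.0396
grasp_force: 41.3
```

>>> {"api": "carry_out", "payload": {"targets": "0.1 0.5 0 0 0 0 -0.2;0.18 0.86 0 0 0 0 -0.2;0.18 0.86 0 0 0 0 -0.2;0.18 0.86 0 0 0 0 -0.2;0.18 0.86 0 0 0 0 -0.2;0.18 0.86 0 0 0 0 -0.2;0.18 0.86 0 0 0 0 -0.2;0.18 0.86 0 0 0 0 -0.2"}}

```text
time: 6.92
ee_pos: [0.4816, -0.0774, 0.363]
tcp_rot: [180.0, 0.0, 168.5]
wrist_force: [1.3, -0.4, -3.2]
opening: 0.0389
grasp_force: 41.5
```

>>> {"api": "carry_out", "payload": {"targets": "0.18 0.86 0 0 0 0 -0.2;0.18 0.86 0 0 0 0 -0.2;0.18 0.86 0 0 0 0 -0.2;0.18 0.86 0 0 0 0 -0.2;0.18 0.86 0 0 0 0 -0.2;0.18 0.86 0 0 0 0 -0.2;0.18 0.86 0 0 0 0 -0.2;0.3 1 0 0 0 0 -0.2"}}

```text
time: 7.58
ee_pos: [0.4768, 0.2099, 0.3629]
tcp_rot: [180.0, 0.1, 168.5]
wrist_force: [1.7, -0.3, -3.4]
opening: 0.039
grasp_force: 41.5
```

>>> {"api": "carry_out", "payload": {"targets": "0 0.2 0 0 -0.52 0 -0.2;0 0 0 0 -0.52 0 -0.2;0 0 0 0 -0.52 0 -0.2;0 0 0 0 -0.52 0 -0.2;0 0 0 0 -0.52 0 -0.2;0 0 0 0 -0.52 0 -0.2;0 0 0 0 -0.52 0 -0.2;0 0 0 0 -0.55 0 -0.2"}}

```text
time: 8.25
ee_pos: [0.4783, 0.2164, 0.3627]
tcp_rot: [180.0, 24.1, 168.5]
wrist_force: [-0.1, -0.3, -3.5]
opening: 0.0388
grasp_force: 42.1
```

```bash
cat >> h.py <<'E'
C=np.array([.549,.202,.115]);YAW=-11.5
B=R.from_euler('ZY',[YAW,-24],degrees=True).as_matrix()
def bedstate():
    o=monitor.get_obs();T=R.from_euler('xyz',o["tcp_rot"],degrees=True).as_matrix()
    p=o["ee_pos"]+T[:,2]*.181
    print("t",o["time"].round(2),"block bottom in bed mm",((p-C)@B*1000).round(1),"grip",round(float(o["grasp_force"]),1),"F bed",(o["wrist_force"]@B).round(1),"tcp",o["ee_pos"].round(4),o["tcp_rot"].round(2))
    print("tool axes in bed",(B.T@T).round(3).tolist())
E
python3 - <<'E'
from h import *
P=np.array([onz("top",350+x/2.45,120+y/2.45,.211)[:2] for x,y in((180,137),(237,116),(316,282),(268,303))])
d=P.mean(0)-[.4833,-.3453];y=np.radians(201);print("block centre vs tcp, tool x,y",d@[np.cos(y),np.sin(y)],d@[np.sin(y),-np.cos(y)])
bedstate();print(monitor.get_obs()["q"].round(1))
im=camera("top");s=camera("scene");np.save("pics/t5.npy",im);np.save("pics/s5.npy",s)
a=np.hstack([im[85:265,130:290],s[100:280,240:400]])
cv2.imwrite("pics/c5.png",cv2.resize(a,None,fx=2.5,fy=2.5,interpolation=2)[:,:,::-1])
E
```

```text
block centre vs tcp, tool x,y 0.0010677878430780448 0.006496417294423788Traceback (most recent call last):
  File "<stdin>", line 4, in <module>
  File "h.py", line 23, in bedstate
    print("t",o["time"].round(2),"block bottom in bed mm",((p-C)@B*1000).round(1),"grip",round(float(o["grasp_force"]),1),"F bed",(o["wrist_force"]@B).round(1),"tcp",o["ee_pos"].round(4),o["tcp_rot"].round(2))
              ^^^^^^^^^^^^^^^
AttributeError: 'float' object has no attribute 'round'
```

```bash
sed -i 's/o\["time"\].round(2)/round(o["time"],2)/' h.py
python3 - <<'E'
from h import *
bedstate();print(monitor.get_obs()["q"].round(1))
im=camera("top");s=camera("scene");np.save("pics/t5.npy",im);np.save("pics/s5.npy",s)
a=np.hstack([im[85:265,130:290],s[100:280,240:400]])
cv2.imwrite("pics/c5.png",cv2.resize(a,None,fx=2.5,fy=2.5,interpolation=2)[:,:,::-1])
E
```

```text
t 8.25 block bottom in bed mm [35.2 -0.  74.6] grip 42.1 F bed [-1.5 -0.3 -3.2] tcp [0.4783 0.2164 0.3627] [179.99  24.12 168.49]
tool axes in bed [[-1.0, 0.0, 0.002], [0.0, 1.0, 0.0], [-0.002, 0.0, -1.0]]
[ 27.5 -10.7 -11.6  69.9 -14.9  36.4]
```

View pics/c5.png

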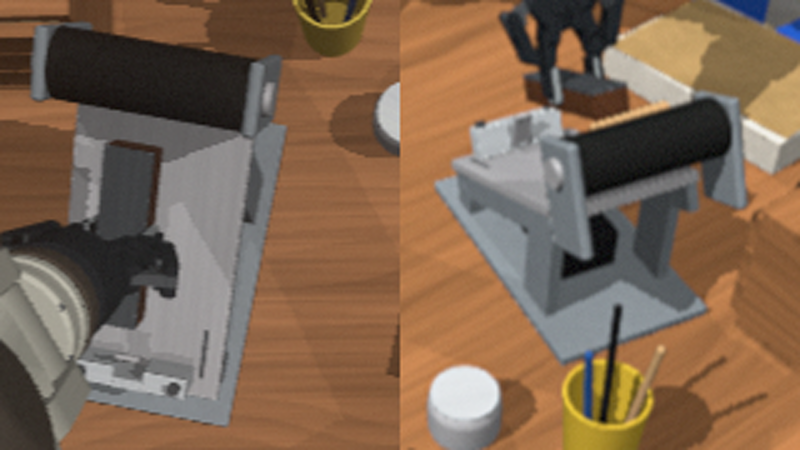

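The left crop shows the block above the bed; the stop is at (135,375) and the roller at (160,75). It is roughly aligned. Now moving close to the surface.

>>> {"api": "carry_out", "payload": {"targets": "0.1 0 0.2 0 0 0 -0.2;0.1 0 0.3 0 0 0 -0.2;0.1 0 0.3 0 0 0 -0.2;0.1 0 0.3 0 0 0 -0.2;0.05 0 0.2 0 0 0 -0.2;0 0 0.1 0 0 0 -0.2;0 0 0.05 0 0 0 -0.2;0 0 0 0 0 0 -0.2"}}

```text
time: 9.02
ee_pos: [0.4857, 0.2149, 0.3019]
tcp_rot: [-180.0, 24.0, 168.5]
wrist_force: [-0.1, 0.2, -4.0]
opening: 0.0393
grasp_force: 42.0
```

```bash
python3 - <<'E'
from h import *
bedstate()
im=camera("top");s=camera("scene");np.save("pics/t6.npy",im);np.save("pics/s6.npy",s)
a=np.hstack([im[100:250,145:245],s[130:230,255:355].repeat(1,0)[[min(i*2//3,99) for i in range(150)]]])
t=cv2.resize(im[100:250,140:240],(400,600),interpolation=2);q=cv2.resize(s[115:215,260:360],(400,400),interpolation=2)
o=np.zeros((600,800,3),np.uint8);o[:,:400]=t;o[:400,400:]=q
cv2.imwrite("pics/c6.png",o[:,:,::-1])
E
```

```text
t 9.02 block bottom in bed mm [16.9 -0.  16. ] grip 42.0 F bed [-1.8  0.1 -3.6] tcp [0.4857 0.2149 0.3019] [-179.98   23.97  168.5 ]
tool axes in bed [[-1.0, 0.0, -0.001], [0.0, 1.0, -0.0], [0.001, -0.0, -1.0]]
```

View pics/c6.png

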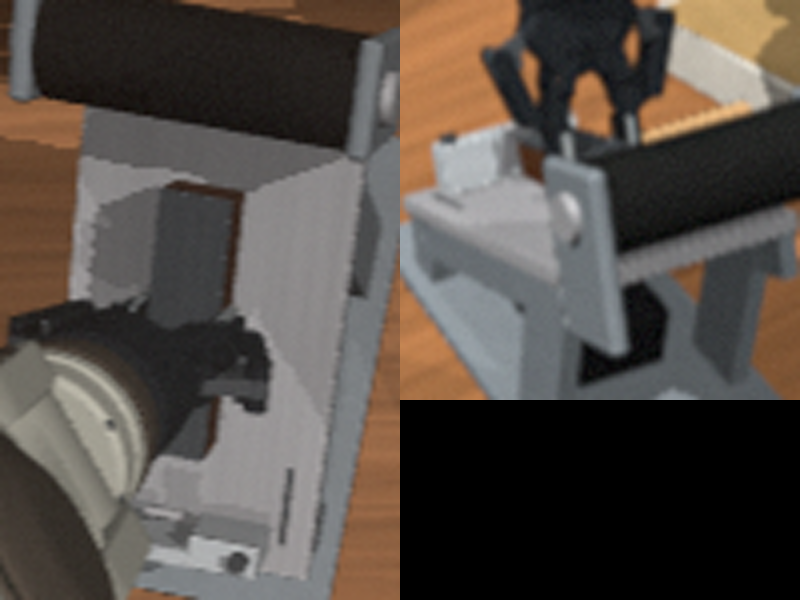

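The left crop shows the block over the bed: its upper-end face edges are at (160,200) and (236,205), and the bed edges are at (82,160) and (360,190). I'm computing the lateral centring from these.

```bash
python3 - <<'E'
from h import *
f=lambda x,y,h:((onplane("top",140+x/4-.4,100+y/4-.4,C+h*B[:,2],B[:,2])-C)@B*1000).round(1)[:2]
print("bed L",f(84,140,0),f(72,290,0),"bed R",f(362,165,0),f(325,420,0),f(304,576,0))
print("block top L",f(160,200,.046),f(150,310,.046),"R",f(234,200,.046),f(223,300,.046),"bot R low",f(213,440,.016))
print("block low end",f(195,458,.046),"stop top-edge mid",f(150,545,.036),f(190,540,.036),f(262,545,.036),f(258,575,.036))
E
```

```text
bed L [97.8 81.3] [ 9.8 81.2] bed R [111.5 -76.4] [-40.3 -75.7] [-141.6  -76.2]
block top L [82.3 21.5] [20.9 21.1] R [ 89.5 -18.1] [ 34.  -18.4] bot R low [-59.3 -14.9]
block low end [-59.8 -12.8] stop top-edge mid [-122.9   10.3] [-114.9  -12.8] [-109.4  -54.9] [-128.6  -54.8]
```

>>> {"api": "carry_out", "payload": {"targets": "0 0 0.04 0 0 0 -0.2;0 0 0.04 0 0 0 -0.2;0 0 0.04 0 0 0 -0.2;0 0 0.04 0 0 0 -0.2;0 0 0.03 0 0 0 -0.2;0 0 0.03 0 0 0 -0.2;0 0 0 0 0 0 -0.2;0 0 0 0 0 0 -0.2"}}

```text
time: 9.78
ee_pos: [0.489, 0.2143, 0.2942]
tcp_rot: [-180.0, 24.0, 168.5]
wrist_force: [-0.1, -0.5, -3.8]
opening: 0.0394
grasp_force: 42.0
```

>>> {"api": "carry_out", "payload": {"targets": "0 0.025 0.025 0 0 0 -0.2;0 0 0.025 0 0 0 -0.2;0 0 0.025 0 0 0 -0.2;0 0 0.025 0 0 0 -0.2;0 0 0 0 0 0 -0.2;0 0 0 0 0 0 -0.2;0 0 0 0 0 0 -0.2;0 0 0 0 0 0 -0.2"}}

```text
time: 10.45
ee_pos: [0.4908, 0.2149, 0.2907]
tcp_rot: [180.0, 24.0, 168.5]
wrist_force: [0.0, 0.2, -3.8]
opening: 0.0392
grasp_force: 42.0
```

```bash
python3 -c "
from h import *
bedstate()"
```

```text
t 10.45 block bottom in bed mm [17.1  1.1  3.8] grip 42.0 F bed [-1.6  0.2 -3.5] tcp [0.4908 0.2149 0.2907] [180.    24.01 168.49]
tool axes in bed [[-1.0, 0.0, 0.0], [0.0, 1.0, -0.0], [-0.0, -0.0, -1.0]]
```

>>> {"api": "carry_out", "payload": {"targets": "0 0 0.025 0 0 0 -0.2;0 0 0.025 0 0 0 -0.2;0 0 0.025 0 0 0 -0.2;0 0 0 0 0 0 -0.2;0 0 0 0 0 0 -0.2;0 0 0 0 0 0 -0.2;0 0 0 0 0 0 -0.2;0 0 0 0 0 0 -0.2"}}

```text
time: 11.12
ee_pos: [0.4912, 0.2148, 0.2902]
tcp_rot: [180.0, 24.0, 168.5]
wrist_force: [-20.3, -0.6, 16.1]
opening: 0.0391
grasp_force: 45.1
```

```bash
python3 -c "
from h import *
bedstate()"
```

```text
t 11.12 block bottom in bed mm [17.3  1.2  3.1] grip 45.1 F bed [-11.5  -4.6  22.7] tcp [0.4912 0.2148 0.2902] [179.96  24.04 168.53]
tool axes in bed [[-1.0, -0.0, 0.001], [-0.0, 1.0, 0.001], [-0.001, 0.001, -1.0]]
```

>>> {"api": "carry_out", "payload": {"targets": "0 0 -0.025 0 0 0 -0.2;0 0 -0.02 0 0 0 -0.2;0 0 0 0 0 0 -0.2;0 0 0 0 0 0 -0.2;0 0 0 0 0 0 -0.2;0 0 0 0 0 0 -0.2;0 0 0 0 0 0 -0.2;0 0 0 0 0 0 -0.2"}}

```text
time: 11.78
ee_pos: [0.4912, 0.2149, 0.2902]
tcp_rot: [180.0, 24.0, 168.5]
wrist_force: [-6.6, 0.5, 3.5]
opening: 0.0393
grasp_force: 43.2
```

```bash
python3 -c "
from h import *
bedstate()"
```

```text
t 11.78 block bottom in bed mm [17.3  1.2  3.2] grip 43.2 F bed [-4.5 -0.9  5.8] tcp [0.4912 0.2149 0.2902] [179.97  24.03 168.5 ]
tool axes in bed [[-1.0, 0.0, 0.001], [0.0, 1.0, 0.0], [-0.001, 0.0, -1.0]]
```

>>> {"api": "carry_out", "payload": {"targets": "0.04 0 -0.01 0 0 0 -0.2;0.08 0 0 0 0 0 -0.2;0.1 0 0 0 0 0 -0.2;0.1 0 0 0 0 0 -0.2;0.08 0 0 0 0 0 -0.2;0.05 0 0 0 0 0 -0.2;0 0 0 0 0 0 -0.2;0 0 0 0 0 0 -0.2"}}

```text
time: 12.45
ee_pos: [0.4747, 0.2183, 0.2827]
tcp_rot: [180.0, 24.0, 168.5]
wrist_force: [-5.5, 0.7, 4.0]
opening: 0.0391
grasp_force: 43.2
```

```bash
python3 -c "
from h import *
bedstate()"
```

```text
t 12.45 block bottom in bed mm [-1.4  1.2  3.1] grip 43.2 F bed [-3.4 -0.4  5.9] tcp [0.4747 0.2183 0.2827] [179.99  23.97 168.53]
tool axes in bed [[-1.0, -0.0, -0.0], [-0.0, 1.0, 0.0], [0.0, 0.0, -1.0]]
```

>>> {"api": "carry_out", "payload": {"targets": "0.04 0 -0.008 0 0 0 -0.2;0.04 0 0 0 0 0 -0.2;0.04 0 0 0 0 0 -0.2;0.04 0 0 0 0 0 -0.2;0.04 0 0 0 0 0 -0.2;0.04 0 0 0 0 0 -0.2;0.02 0 0 0 0 0 -0.2;0 0 0 0 0 0 -0.2"}}

```text
time: 13.12
ee_pos: [0.4654, 0.2201, 0.2785]
tcp_rot: [-180.0, 24.0, 168.5]
wrist_force: [-2.2, -0.4, 0.9]
opening: 0.0391
grasp_force: 42.6
```

```bash
python3 -c "
from h import *
bedstate()"
```

```text
t 13.12 block bottom in bed mm [-11.7   1.    3.2] grip 42.6 F bed [-1.5 -0.8  1.7] tcp [0.4654 0.2201 0.2785] [-179.99   23.98  168.51]
tool axes in bed [[-1.0, -0.0, -0.0], [-0.0, 1.0, -0.0], [0.0, -0.0, -1.0]]
```

>>> {"api": "carry_out", "payload": {"targets": "0.03 0 0 0 0 0 -0.2;0.03 0 0 0 0 0 -0.2;0.03 0 0 0 0 0 -0.2;0.02 0 0 0 0 0 -0.2;0.02 0 0 0 0 0 -0.2;0.02 0 0 0 0 0 -0.2;0 0 0 0 0 0 -0.2;0 0 0 0 0 0 -0.2"}}

```text
time: 13.78
ee_pos: [0.4601, 0.2212, 0.2761]
tcp_rot: [-180.0, 24.0, 168.5]
wrist_force: [-1.5, 0.1, -0.6]
opening: 0.0392
grasp_force: 42.5
```

```bash
python3 - <<'E'
from h import *
bedstate()
im=camera("top");s=camera("scene")
t=cv2.resize(im[180:255,140:240],(800,600),interpolation=2)[:,:400];t=cv2.resize(im[185:255,150:220],(400,400),interpolation=2);q=cv2.resize(s[125:185,250:310],(400,400),interpolation=2)
cv2.imwrite("pics/c7.png",np.hstack([t,q])[:,:,::-1])
E
```

```text
t 13.78 block bottom in bed mm [-17.6   1.    3.2] grip 42.5 F bed [-1.7 -0.3  0. ] tcp [0.4601 0.2212 0.2761] [-179.99   23.98  168.51]
tool axes in bed [[-1.0, -0.0, -0.0], [-0.0, 1.0, -0.0], [0.0, -0.0, -1.0]]
```

View pics/c7.png

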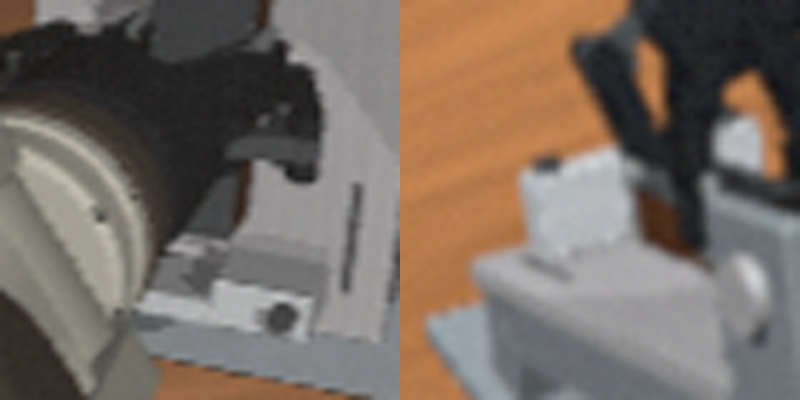

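The left crop shows the block's low end at about (235,238), near the base line of the stop's face, (245,238)–(328,262). The face's top edge is at (220,283)–(315,295).

```bash
python3 - <<'E'
from h import *
f=lambda x,y,h:((onplane("top",150+x/5.714-.4,185+y/5.714-.4,C+h*B[:,2],B[:,2])-C)@B*1000).round(1)[:2]
for h in(0,.003): print("base",f(245,238,h),f(328,262,h),"corner block",f(235,238,h),"top edge",f(220,283,h+.036),f(315,295,h+.036))
E
```

```text
base [-108.2  -14.9] [-111.8  -51.2] corner block [-109.   -10.7] top edge [-113.3  -15. ] [-110.5  -54.1]
base [-106.8  -15.6] [-110.4  -51.7] corner block [-107.6  -11.4] top edge [-111.8  -15.7] [-109.   -54.7]
```

>>> {"api": "carry_out", "payload": {"targets": "0.03 0 0 0 0 0 -0.2;0.03 0 0 0 0 0 -0.2;0.02 0 0 0 0 0 -0.2;0.02 0 0 0 0 0 -0.2;0.02 0 0 0 0 0 -0.2;0.02 0 0 0 0 0 -0.2;0 0 0 0 0 0 -0.2;0 0 0 0 0 0 -0.2"}}

```text
time: 14.55
ee_pos: [0.4551, 0.2222, 0.2738]
tcp_rot: [-180.0, 24.0, 168.5]
wrist_force: [-0.4, 0.6, -2.4]
opening: 0.039
grasp_force: 42.3
```

```bash
python3 -c "
from h import *
bedstate()"
```

```text
t 14.55 block bottom in bed mm [-23.1   1.    3.2] grip 42.3 F bed [-1.5  0.5 -2. ] tcp [0.4551 0.2222 0.2738] [-179.99   23.99  168.5 ]
tool axes in bed [[-1.0, -0.0, -0.0], [-0.0, 1.0, -0.0], [0.0, -0.0, -1.0]]
```

>>> {"api": "carry_out", "payload": {"targets": "0.02 0 0.007 0 0 0 -0.2;0.02 0 0 0 0 0 -0.2;0.01 0 0 0 0 0 -0.2;0.01 0 0 0 0 0 -0.2;0 0 0 0 0 0 -0.2;0 0 0 0 0 0 -0.2;0 0 0 0 0 0 -0.2;0 0 0 0 0 0 -0.2"}}

```text
time: 15.22
ee_pos: [0.4532, 0.2226, 0.273]
tcp_rot: [180.0, 24.0, 168.5]
wrist_force: [0.6, 0.1, 3.3]
opening: 0.0392
grasp_force: 42.7
```

```bash
python3 -c "
from h import *
bedstate()"
```

```text
t 15.22 block bottom in bed mm [-25.1   1.2   3.2] grip 42.7 F bed [1.8 0.2 2.8] tcp [0.4532 0.2226 0.273 ] [179.98  24.03 168.49]
tool axes in bed [[-1.0, 0.0, 0.0], [0.0, 1.0, 0.0], [-0.0, 0.0, -1.0]]
```

>>> {"api": "carry_out", "payload": {"targets": "0.02 0 0 0 0 0 -0.2;0.01 0 0 0 0 0 -0.2;0.01 0 0 0 0 0 -0.2;0.01 0 0 0 0 0 -0.2;0 0 0 0 0 0 -0.2;0 0 0 0 0 0 -0.2;0 0 0 0 0 0 -0.2;0 0 0 0 0 0 -0.2"}}

```text
time: 15.88
ee_pos: [0.4514, 0.223, 0.2722]
tcp_rot: [180.0, 24.0, 168.5]
wrist_force: [0.5, 0.4, 5.2]
opening: 0.0392
grasp_force: 43.0
```

```bash
python3 -c "
from h import *
bedstate()"
```

```text
t 15.88 block bottom in bed mm [-27.2   1.2   3.2] grip 43.0 F bed [2.5 0.5 4.6] tcp [0.4514 0.223  0.2722] [179.98  24.03 168.49]
tool axes in bed [[-1.0, 0.0, 0.0], [0.0, 1.0, 0.0], [-0.0, 0.0, -1.0]]
```

>>> {"api": "carry_out", "payload": {"targets": "0.01 0 -0.005 0 0 0 -0.2;0.01 0 0 0 0 0 -0.2;0.01 0 0 0 0 0 -0.2;0.01 0 0 0 0 0 -0.2;0 0 0 0 0 0 -0.2;0 0 0 0 0 0 -0.2;0 0 0 0 0 0 -0.2;0 0 0 0 0 0 -0.2"}}

```text
time: 16.55
ee_pos: [0.4498, 0.2233, 0.2714]
tcp_rot: [-180.0, 24.0, 168.5]
wrist_force: [0.1, 0.0, 4.0]
opening: 0.0391
grasp_force: 42.9
```

```bash
python3 -c "
from h import *
bedstate()"
```

```text
t 16.55 block bottom in bed mm [-29.    1.    3.1] grip 42.9 F bed [1.7 0.1 3.7] tcp [0.4498 0.2233 0.2714] [-179.99   24.    168.5 ]
tool axes in bed [[-1.0, 0.0, -0.0], [0.0, 1.0, -0.0], [0.0, -0.0, -1.0]]
```

>>> {"api": "carry_out", "payload": {"targets": "0.01 0 -0.003 0 0 0 -0.2;0.01 0 0 0 0 0 -0.2;0.01 0 0 0 0 0 -0.2;0.005 0 0 0 0 0 -0.2;0 0 0 0 0 0 -0.2;0 0 0 0 0 0 -0.2;0 0 0 0 0 0 -0.2;0 0 0 0 0 0 -0.2"}}

```text
time: 17.22
ee_pos: [0.4485, 0.2235, 0.2708]
tcp_rot: [-180.0, 24.0, 168.5]
wrist_force: [0.2, 0.3, 2.1]
opening: 0.0393
grasp_force: 42.6
```

```bash
python3 -c "
from h import *
bedstate()"
```

```text
t 17.22 block bottom in bed mm [-30.6   1.    3.2] grip 42.6 F bed [1.  0.3 1.9] tcp [0.4485 0.2235 0.2708] [-179.99   23.98  168.5 ]
tool axes in bed [[-1.0, -0.0, -0.0], [-0.0, 1.0, -0.0], [0.0, -0.0, -1.0]]
```

>>> {"api": "carry_out", "payload": {"targets": "0.01 0 0 0 0 0 -0.2;0.01 0 0 0 0 0 -0.2;0.01 0 0 0 0 0 -0.2;0 0 0 0 0 0 -0.2;0 0 0 0 0 0 -0.2;0 0 0 0 0 0 -0.2;0 0 0 0 0 0 -0.2;0 0 0 0 0 0 -0.2"}}

```text
time: 17.88
ee_pos: [0.4474, 0.2237, 0.2703]
tcp_rot: [-180.0, 24.0, 168.5]
wrist_force: [0.6, -1.0, 0.4]
opening: 0.0393
grasp_force: 42.4
```

```bash
python3 -c "
from h import *
bedstate()"
```

```text
t 17.88 block bottom in bed mm [-31.7   1.    3.2] grip 42.4 F bed [ 0.9 -0.9  0.1] tcp [0.4474 0.2237 0.2703] [-179.99   23.99  168.5 ]
tool axes in bed [[-1.0, -0.0, -0.0], [-0.0, 1.0, -0.0], [0.0, -0.0, -1.0]]
```

>>> {"api": "carry_out", "payload": {"targets": "0.01 0 0.003 0 0 0 -0.2;0.01 0 0 0 0 0 -0.2;0.01 0 0 0 0 0 -0.2;0 0 0 0 0 0 -0.2;0 0 0 0 0 0 -0.2;0 0 0 0 0 0 -0.2;0 0 0 0 0 0 -0.2;0 0 0 0 0 0 -0.2"}}

```text
time: 18.55
ee_pos: [0.4466, 0.2239, 0.27]
tcp_rot: [180.0, 24.0, 168.5]
wrist_force: [4.2, -1.6, 0.6]
opening: 0.0391
grasp_force: 42.3
```

```bash
python3 -c "
from h import *
bedstate()"
```

```text
t 18.55 block bottom in bed mm [-32.6   1.    3.2] grip 42.3 F bed [ 4.3 -0.8 -1.3] tcp [0.4466 0.2239 0.27  ] [180.    24.03 168.48]
tool axes in bed [[-1.0, 0.0, 0.0], [0.0, 1.0, -0.0], [-0.0, -0.0, -1.0]]
```

>>> {"api": "carry_out", "payload": {"targets": "0.005 0 0.003 0 0 0 -0.2;0.005 0 0 0 0 0 -0.2;0 0 0 0 0 0 -0.2;0 0 0 0 0 0 -0.2;0 0 0 0 0 0 -0.2;0 0 0 0 0 0 -0.2;0 0 0 0 0 0 -0.2;0 0 0 0 0 0 -0.2"}}

```text
time: 19.22
ee_pos: [0.4465, 0.224, 0.2699]
tcp_rot: [180.0, 24.1, 168.5]
wrist_force: [5.5, -2.3, 0.0]
opening: 0.039
grasp_force: 42.1
```

```bash
python3 -c "
from h import *
bedstate();print(monitor.get_obs()['torque'])"
```

```text
t 19.22 block bottom in bed mm [-32.5   1.1   3.2] grip 42.1 F bed [ 5.3 -1.2 -2.4] tcp [0.4465 0.224  0.2699] [179.99  24.07 168.47]
tool axes in bed [[-1.0, 0.001, 0.001], [0.001, 1.0, -0.0], [-0.001, -0.0, -1.0]]
[-0.49973095 -0.81535194  0.0268858 ]
```

>>> {"api": "carry_out", "payload": {"targets": "0.005 0 0.01 0 0 0 -0.2;0.003 0 0 0 0 0 -0.2;0 0 0 0 0 0 -0.2;0 0 0 0 0 0 -0.2;0 0 0 0 0 0 -0.2;0 0 0 0 0 0 -0.2;0 0 0 0 0 0 -0.2;0 0 0 0 0 0 -0.2"}}

```text
time: 19.88
ee_pos: [0.4464, 0.224, 0.2699]
tcp_rot: [180.0, 24.1, 168.5]
wrist_force: [5.3, -3.9, 2.7]
opening: 0.039
grasp_force: 42.5
```

```bash
python3 -c "
from h import *
bedstate();print(monitor.get_obs()['torque'])"
```

```text
t 19.88 block bottom in bed mm [-32.5   1.1   3.2] grip 42.5 F bed [ 6.6 -2.7 -0. ] tcp [0.4464 0.224  0.2699] [179.99  24.11 168.46]
tool axes in bed [[-1.0, 0.001, 0.002], [0.001, 1.0, -0.0], [-0.002, -0.0, -1.0]]
[-0.77870682 -0.71689614 -0.06902929]
```

>>> {"api": "carry_out", "payload": {"targets": "0 0 0 0 0 0 0.1;0 0 0 0 0 0 0.3;0 0 0 0 0 0 0.5;0 0 0 0 0 0 0.6;0 0 0 0 0 0 0.6;0 0 0 0 0 0 0.6;0 0 0 0 0 0 0.6;0 0 0 0 0 0 0.6"}}

```text
time: 20.55
ee_pos: [0.446, 0.2241, 0.2691]
tcp_rot: [180.0, 24.0, 168.5]
wrist_force: [0.1, -0.7, -0.7]
opening: 0.0686
grasp_force: 0.0
```

>>> {"api": "carry_out", "payload": {"targets": "0 0 -0.1 0 0 0 0.6;0 0 -0.2 0 0 0 0.6;0 0 -0.3 0 0 0 0.6;0 0 -0.5 0 0 0 0.6;0 0 -0.7 0 0 0 0.6;0 0 -0.7 0 0 0 0.6;0 0 -0.7 0 0 0 0.6;0 0 -0.5 0 0 0 0.6"}}

```text
time: 21.22
ee_pos: [0.3859, 0.236, 0.4077]
tcp_rot: [179.9, 24.1, 168.5]
wrist_force: [-0.5, 0.5, 0.3]
opening: 0.0685
grasp_force: 0.0
```

>>> {"api": "carry_out", "payload": {"targets": "0 -0.5 0 0 0 0 0.6;0 -0.9 0 0 0 0 0.6;0 -0.9 0 0 0 0 0.6;0 -0.9 0 0 0 0 0.6;0 -0.9 0 0 0 0 0.6;0 -0.9 0 0 0 0 0.6;0 -0.5 0 0 0 0 0.6;0 0 0 0 0 0 0.6"}}

```text
time: 21.88
ee_pos: [0.3418, 0.0179, 0.4057]
tcp_rot: [180.0, 24.2, 168.3]
wrist_force: [-0.1, 0.8, 0.2]
opening: 0.0681
grasp_force: 0.0
```

```bash
python3 - <<'E'
from h import *
bedstate()
im=camera("top");s=camera("scene");np.save("pics/t8.npy",im);np.save("pics/s8.npy",s)
t=cv2.resize(im[110:260,140:240],(400,600),interpolation=2);q=cv2.resize(s[125:185,250:310],(400,400),interpolation=2)
o=np.zeros((600,800,3),np.uint8);o[:,:400]=t;o[:400,400:]=q
cv2.imwrite("pics/c8.png",o[:,:,::-1])
E
```

```text
t 21.88 block bottom in bed mm [ -33.3 -222.   152.2] grip 0.0 F bed [-0.2  0.8  0.3] tcp [0.3418 0.0179 0.4057] [179.99  24.16 168.26]
tool axes in bed [[-1.0, 0.004, 0.003], [0.004, 1.0, -0.002], [-0.003, -0.002, -1.0]]
```

View pics/c8.png

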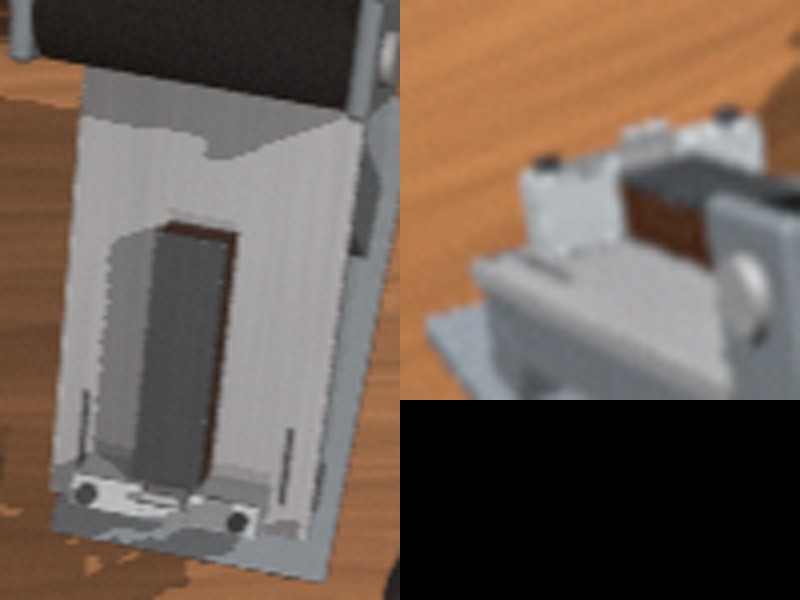

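The picture shows the block flat, square and central (top face from (160,230) to (200,490)) with its end tight on the stop. The lever stands upright, flush in the stop's face, and the bystanders near the press are untouched. Handing in.

```bash
python3 -c "
from workcell import bot
print(bot.job_done())"
```

```text
the job is handed in; nothing more can be done
None
```

The longest block lies flat, square and central on the bed, fully home against the head stop with the lever pressed in; I felt for the stop at about 7 N, let go there, and handed the job in at about 22 s.

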